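# Fetch the cocoa tin from behind the jars and weigh it

### The job

The low cocoa tin at the back of the steel ingredient tray has to go on the scale, but the three tall jars hem it in: first stand all three jars on the baking sheet, leaving the tin where it is, then set the tin on the middle of the scale's platter, and after that put the jars back in the ingredient tray, each centred on the mat of its lid's colour. Keep the jars and the tin upright and set them down without dropping them.

Things in the scene. Friction and masses are not known exactly. Their poses are not given: they have to be found in the camera images.
- jar_red_center (a point): White round upright jar with a red screw lid and a red band: 54 mm diameter, 96 mm tall in all, about 0.2 kg, loose. The point is at its centre, half-way up (48 mm above its underside); z is up. It starts standing on the mat of its colour in the steel ingredient tray.
- jar_green_center (a point): White round upright jar with a green screw lid and a green band: 54 mm diameter, 96 mm tall in all, about 0.2 kg, loose. The point is at its centre, half-way up (48 mm above its underside); z is up. It starts standing on the mat of its colour in the steel ingredient tray.
- jar_yellow_center (a point): White round upright jar with a yellow screw lid and a yellow band: 54 mm diameter, 96 mm tall in all, about 0.2 kg, loose. The point is at its centre, half-way up (48 mm above its underside); z is up. It starts standing on the mat of its colour in the steel ingredient tray.
- cocoa_tin_center (a point): Low round dark brown cocoa tin with a plain brass-coloured lid: 64 mm diameter, 44 mm tall, about 0.2 kg, closed, loose. The point is at its centre, 22 mm above its underside; z is up. It starts on the floor of the ingredient tray (4 mm above the table) at the middle of the back, in line behind the front mat and between the other two, about 11 mm from each of the three jars and from the back rim.
- mat_red: Red square mat, 68 x 68 x 3 mm, fixed in the steel tray (166 x 230 mm, rim 20 mm above the table, floor 4 mm). Origin: centre of its underside, 4 mm above the table. x runs from the tray's front rim to its back rim. One mat is at the front; the other two are 70 mm in +x and 70 mm in +y or -y from it, either side of the tin. Which colour lies where varies.
- mat_green: Green square mat, 68 x 68 x 3 mm, fixed in the steel tray (166 x 230 mm, rim 20 mm above the table, floor 4 mm). Origin: centre of its underside, 4 mm above the table. x runs from the tray's front rim to its back rim. One mat is at the front; the other two are 70 mm in +x and 70 mm in +y or -y from it, either side of the tin. Which colour lies where varies.
- mat_yellow: Yellow square mat, 68 x 68 x 3 mm, fixed in the steel tray (166 x 230 mm, rim 20 mm above the table, floor 4 mm). Origin: centre of its underside, 4 mm above the table. x runs from the tray's front rim to its back rim. One mat is at the front; the other two are 70 mm in +x and 70 mm in +y or -y from it, either side of the tin. Which colour lies where varies.
- baking_sheet: Small aluminium baking sheet lined with white parchment, the side area, fixed: 240 mm (its x) x 165 mm (its y), rim 25 mm high, walls 3 mm, floor 3 mm thick (parchment surface 4 mm above the table). Origin at the centre of its underside. It stands left or right of the ingredient tray.
- scale_platter (a point): Centre of the top of the round steel platter (132 mm diameter, top 42 mm above the table) of a white bench scale, housing 190 x 170 mm, 30 mm high, with a display on its robot side; fixed, the platter does not give. It stands on the other side of the ingredient tray from the baking sheet.
Not all that is in view belongs to the job. Leave any blue or purple look-alike of the part that bears jar_red_center alone.

How it is judged:
By the outcome, as a careful person would: the job done as asked, in the order asked, and still so for the second after the job is handed in, with the robot touching nothing.
It also fails if it takes over 136 s, if anything falls off the work surface, if the arm or the gripper's body presses on something with over 40 N, if the wrist force passes 120 N, or if a joint passes its speed limit or range.

### The arm

A 6-joint arm with a two-finger parallel gripper is mounted at the origin on the work surface. World frame = base frame: x ahead of the robot, y to its left, z up, the work surface at z = 0. Lengths are in m, angles in degrees, forces in N, time in s.
With the tool pointing down it reaches from about 0.35 to 0.875 m from the base axis. Payload 4.2 kg.
Tool frame: the origin (TCP) lies between the finger pads; the fingertips stand 25 mm ahead of it and the grasp point (between the pads) lies 6 mm ahead of it (r.tips_ahead is the distance from the TCP to the fingertips, in m); z points along the fingers, y is the direction in which the jaws open and shut (so a half turn about z gives the same grasp; the last joint's range is limited). The gripper opens to 87 mm and grips with 3 to 60 N. Pads are 19 mm wide; open, the fingers measure 117 mm over their backs; the gripper's body (75 mm by 190 mm) begins 51 mm behind the grasp point.
Start: joints at [-56.975, 22.042, 0.453, 0, -68.411, -14.817], TCP at [0.195, -0.594, 0.248] pointing down, gripper open.
Joint ranges: [-179.83, 179.83], [-69.29, 118.12], [-61.27, 80.66], [-181.25, 117.63], [-171.15, -9.14], [-177.46, 177.46]. Speed limits (degrees/s): [159.86, 159.86, 180, 180, 180, 180].

### API

Orientations are given as a 3x3 rotation matrix whose columns are the frame's x, y, z axes.
In Python, from station import r, vision, finish_job gives the robot as it stands.
- The arm moves only by the shell command python3 -m jog 'ROWS'. ROWS is a JSON object of lists of equal length, an entry for each row: "rot": the turn, a rotation vector about the world's x, y, z in degrees, a list of three; "delta_pos": the shift along the world's x, y, z in mm, a list of three; "grip": the opening in per cent of the stroke, from 0 (shut) to 100 (fully open). A call has 1 to 10 rows; each row shifts and turns the commanded pose from where the row before left it; what a row does not reach is not made up. A row lasts 1/12 s, in which the tool goes at most 41.7 mm and 7.16 degrees, less where a joint would pass 70% of its speed; a pose out of reach is approached as far as the arm can. A call with a gripper value outside its range is refused whole. The fingers move at their own pace and stop on an object; the grip force is fixed at half the most. Time passes only in rows, so rows that do not move let the fingers close. It gives the time, the measured TCP pose, the force and the opening at its end, in the units of the state.
- r.sense(): the state, without advancing time (a new reading comes with each control period).
- vision.capture(name): name is "scene" or "top"; returns a dict with "frame" (480x640x3 uint8, red, green, blue), "K" (3x3 intrinsics, pixels), "xyz" and "orientation" of the camera in the world. Camera axes: x right, y up, looking along -z (the intrinsics and any distortion apply to the point x, -y, -z); pixel columns grow to the right and rows downward; lengths in m; the calibration is good to about 2 mm. A picture is of the moment at which its call begins. There is no depth.
- finish_job(): hands the job in, once; it reports no verdict.
The state is a dict: "time_s": time; "joints": joint angles; "joint_velocities": joint speeds; "effort": joint torques, N m; "tcp_pos": TCP position; "ee_rot": TCP orientation; "wrist_force": force on the tool from outside, world axes, zero at the start; "moment": the same for the moment, N m; "gripper_width": opening from 0.0 (shut) to 1.0 (fully open).
Only numpy, scipy, OpenCV 4.12 (cv2) and the standard library are available. Lean on these libraries where they do the work, as an engineer would, in place of code of your own. Each camera call takes 0.05 s, during which the arm holds its last target. There are 200 camera calls.

## Working session

There is one attempt and no reset: what is moved stays moved. The work goes in short steps, Python scripts to look and compute and a shell command to move; the robot and the scene stay as the last step left them, time stands still between calls to the robot, and variables do not carry over. Pictures are saved under pics/ and viewed, about 12 in all and at most 16, crops included, and the job is handed in when it is done.

```bash
mkdir -p pics; ls; python3 - <<'E'
from station import r, vision
import cv2,json
for n in("scene","top"):
    c=vision.capture(n); cv2.imwrite(f"pics/{n}0.png",c["frame"][:,:,::-1]); print(n,c["K"],c["xyz"],c["orientation"],c.keys())
s=r.sense();print(s)
E
```

```text
pics
scene [[595.03590416   0.         321.64847075]
 [  0.         595.03590416 239.39888707]
 [  0.           0.           1.        ]] [1.45027828 0.13276281 1.02845579] [[-0.16232418 -0.75474554  0.63561783]
 [ 0.98663451 -0.11484101  0.11560231]
 [-0.01425534  0.64588753  0.76329947]] dict_keys(['frame', 'K', 'xyz', 'orientation'])
top [[578.06201069   0.         323.3418776 ]
 [  0.         578.06201069 234.04405892]
 [  0.           0.           1.        ]] [0.51936499 0.01577624 1.14924548] [[-1.84224817e-02  9.91747152e-01 -1.26878678e-01]
 [-9.99828689e-01 -1.85007123e-02  5.61930293e-04]
 [-1.79005316e-03  1.26867295e-01  9.91918084e-01]] dict_keys(['frame', 'K', 'xyz', 'orientation'])
{'time_s': 0.1, 'joints': array([-5.69735930e+01,  2.20856957e+01,  3.86591487e-01, -2.43419682e-02,
       -6.84117744e+01, -1.48148245e+01]), 'joint_velocities': array([ 0.04534918, -0.19052664,  0.20989322,  0.12978767, -0.09071528,
       -0.00108167]), 'effort': array([-4.06751878e-04, -3.91688490e+01,  1.87936270e+01,  4.23195809e+00,
        1.34389472e-02, -8.06993648e-05]), 'tcp_pos': array([ 0.19516707, -0.59322115,  0.24657148]), 'ee_rot': array([[-9.49957812e-01, -3.12377386e-01, -7.23500311e-04],
       [-3.12378203e-01,  9.49956041e-01,  1.83778933e-03],
       [ 1.13209665e-04,  1.97182806e-03, -9.99998050e-01]]), 'wrist_force': array([-0.50638202,  0.0507526 , -0.80916264]), 'moment': array([ 0.01711605, -0.02050062, -0.00204328]), 'gripper_width': 1.0001999013318503}
```

View pics/top0.png

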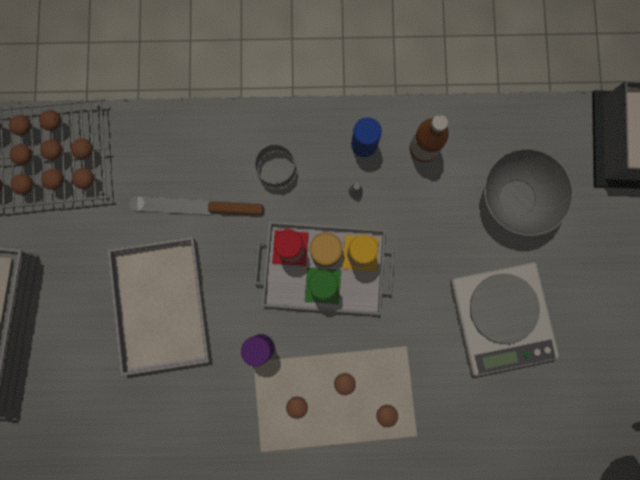

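View pics/scene0.png

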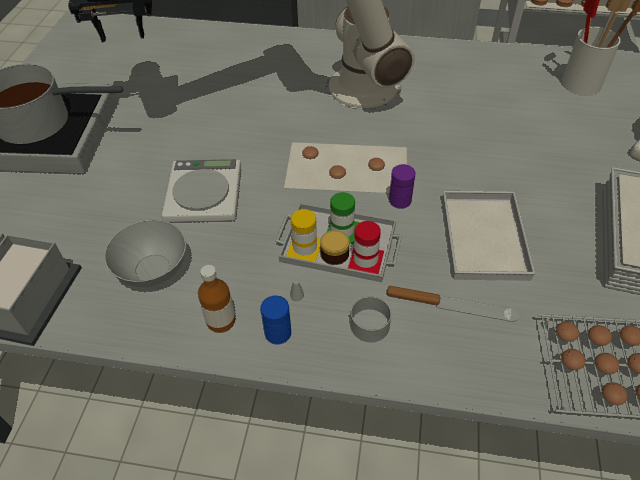

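The top view shows the tray at about (325,270), with the red jar at left (290,245), yellow at right (363,250) and green in front (323,285). The tin is at (326,249), the baking sheet at (160,306) and the platter at (505,308). The blue (367,135) and purple (257,350) jars are decoys. The scene view agrees.

```bash
cat > h.py <<'E'
import cv2,numpy as np
from station import r,vision
def cap(n,name=None):
    c=vision.capture(n)
    if name: cv2.imwrite(f"pics/{name}.png",c["frame"][:,:,::-1])
    return c
def ray(c,uv,z):
    u=np.atleast_2d(np.asarray(uv,float)); K=c["K"]
    d=np.c_[(u[:,0]-K[0,2])/K[0,0],-(u[:,1]-K[1,2])/K[1,1],-np.ones(len(u))]@np.array(c["orientation"]).T
    o=np.array(c["xyz"]); t=(z-o[2])/d[:,2]
    return o+t[:,None]*d
def proj(c,P):
    p=(np.atleast_2d(P)-c["xyz"])@np.array(c["orientation"]); K=c["K"]
    return np.c_[K[0,2]+K[0,0]*p[:,0]/-p[:,2],K[1,2]-K[1,1]*p[:,1]/-p[:,2]]
def blob(m,near=None):
    cs=cv2.findContours(m.astype(np.uint8),cv2.RETR_EXTERNAL,cv2.CHAIN_APPROX_NONE)[0]
    return max(cs,key=cv2.contourArea)
E
python3 - <<'E'
from h import *
c=cap("top"); f=c["frame"]
cv2.imwrite("pics/t1.png",cv2.resize(f[215:325,250:400,::-1],None,fx=5,fy=5,interpolation=cv2.INTER_CUBIC))
hsv=cv2.cvtColor(f,cv2.COLOR_RGB2HSV); print([hsv[y,x].tolist() for x,y in[(288,243),(304,260),(323,283),(310,298),(363,248),(350,267),(326,248),(160,306),(505,308),(462,290)]])
# sheet by bright parchment
g=f.sum(2)/3; 
m=np.zeros(g.shape,bool); m[230:385,100:220]=True
k=blob(m&(g>110)); rc=cv2.minAreaRect(k); P=ray(c,cv2.boxPoints(rc),.004); print("sheet",cv2.contourArea(k),P.round(3).tolist(),P.mean(0))
m=np.zeros(g.shape,bool); m[255:385,445:560]=True
k=blob(m&(g>110)); rc=cv2.minAreaRect(k); P=ray(c,cv2.boxPoints(rc),.03); print("scale",cv2.contourArea(k),P.round(3).tolist(),P.mean(0))
cir=cv2.HoughCircles(g.astype(np.uint8)[255:385,445:560],cv2.HOUGH_GRADIENT,1,50,param1=60,param2=12,minRadius=30,maxRadius=40); print(cir)
if cir is not None: print(ray(c,cir[0,:1,:2]+[445,255],.042))
s=cap("scene");cv2.imwrite("pics/s1.png",cv2.resize(s["frame"][185:285,270:410,::-1],None,fx=5,fy=5,interpolation=cv2.INTER_CUBIC))
E
```

```text
[[178, 192, 125], [179, 182, 66], [55, 135, 85], [56, 130, 88], [21, 196, 147], [21, 196, 135], [19, 147, 135], [18, 44, 128], [36, 14, 91], [21, 25, 131]]
sheet 8317.0 [[0.631, 0.432, 0.004], [0.648, 0.279, 0.004], [0.423, 0.248, 0.004], [0.407, 0.397, 0.004]] [0.52744043 0.33895737 0.004     ]
scale 6434.0 [[0.57, -0.233, 0.03], [0.604, -0.396, 0.03], [0.421, -0.426, 0.03], [0.389, -0.265, 0.03]] [ 0.49599397 -0.32990475  0.03      ]
[[[58.5 53.5 34.9]]]
[[ 0.51211824 -0.32423335  0.042     ]]
```

View pics/t1.png

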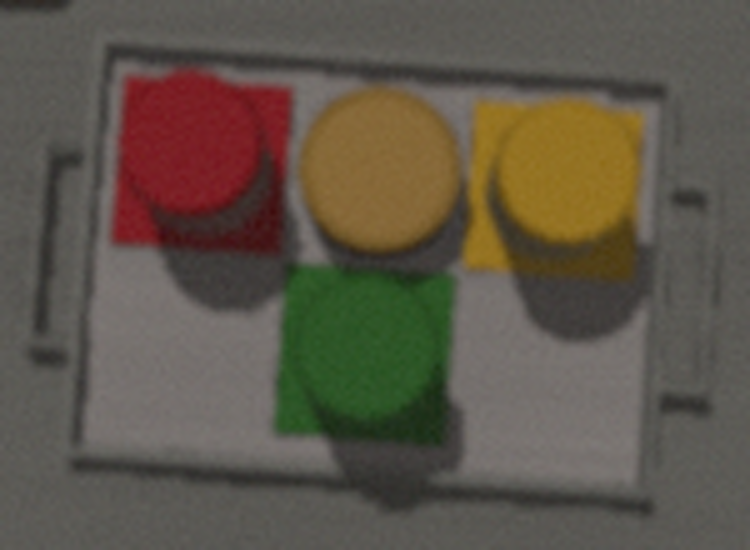

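The crop (5x) shows lid centres at red (190,142), tin (381,169), yellow (568,171) and green (368,345). Mat corners are also visible, e.g. green (290,265),(455,277),(445,445),(277,433).

```bash
python3 - <<'E'
from h import *
c=cap("top"); q=lambda p:(np.array(p,float)+.5)/5-.5+[250,215]
for n,p,z in[("red",(190,142),.103),("tin",(381,169),.048),("yel",(568,171),.103),("grn",(368,345),.103)]: print(n,ray(c,q(p),z).round(4))
M={}
for n,p in dict(red=[(125,75),(292,90),(280,250),(113,243)],yel=[(475,102),(643,113),(635,280),(465,270)],grn=[(290,265),(455,277),(445,445),(277,433)]).items():
    P=ray(c,q(p),.007); M[n]=P.mean(0); print("mat",n,M[n].round(4),np.linalg.norm(np.roll(P,1,0)-P,axis=1).round(3))
d=M["red"]-M["yel"]; print("tray yaw",np.degrees(np.arctan2(-d[0],d[1])),np.linalg.norm(d))
# check platter and lids in scene via reprojection
s=cap("scene"); im=s["frame"][:,:,::-1].copy()
for p in [*ray(c,q([(190,142),(568,171),(368,345)]),.103),*ray(c,q((381,169)),.048),(.512,-.324,.042),(.527,.339,.004),*[m for m in M.values()]]:
    u=proj(s,p)[0]; cv2.circle(im,tuple(u.round().astype(int).tolist()),2,(255,0,255),-1)
cv2.imwrite("pics/s2.png",cv2.resize(im[130:310,140:540],None,fx=2,fy=2))
E
```

```text
red [[0.638  0.0806 0.103 ]]
tin [[0.6324 0.011  0.048 ]]
yel [[ 0.6248 -0.0568  0.103 ]]
grn [[0.563  0.0171 0.103 ]]
mat red [0.6399 0.0816 0.007 ] [0.067 0.067 0.064 0.066]
mat yel [ 0.6266 -0.0579  0.007 ] [0.067 0.067 0.067 0.067]
mat grn [0.5633 0.0178 0.007 ] [0.066 0.065 0.066 0.066]
tray yaw -5.429611147653265 0.14014677193076283
```

View pics/s2.png

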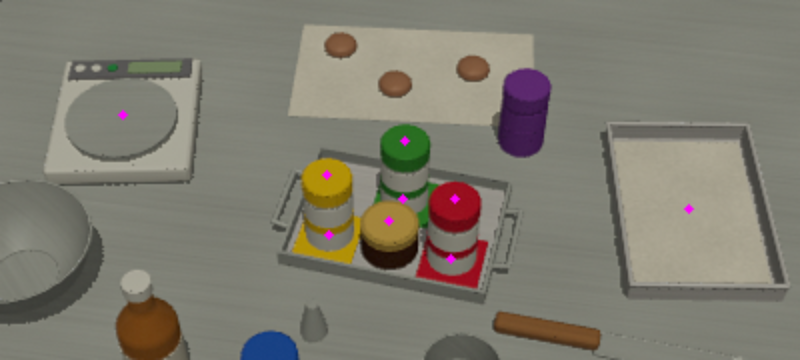

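The lids, tin, platter and sheet measured in the top view project correctly into the scene view (2x crop: platter (122,115), sheet (688,209)). The mats form the specified 70 mm pattern. The tray is yawed −5.4°. Moving above the green jar now.

```bash
python3 -m jog '{"rot":[[0,0,-2],[0,0,-3],[0,0,-3],[0,0,-3],[0,0,-3],[0,0,-3],[0,0,-3],[0,0,-3.6],[0,0,0],[0,0,0]],"delta_pos":[[18,30,0],[18,30,0],[18,30,0],[18,30,0],[18,30,0],[18,30,0],[18,30,0],[18,30,0],[18,30,0],[18,30,0]],"grip":[100,100,100,100,100,100,100,100,100,100]}'
python3 -m jog '{"rot":[[0,0,0],[0,0,0],[0,0,0],[0,0,0],[0,0,0],[0,0,0],[0,0,0],[0,0,0],[0,0,0],[0,0,0]],"delta_pos":[[19,31,0],[19,31,0],[19,31,0],[19,31,0],[19,31,0],[19,31,0],[19,31,0],[19,31,0],[19,31,0],[17,32,0]],"grip":[100,100,100,100,100,100,100,100,100,100]}'
```

```text
time_s: 1.13
tcp_pos: [0.3758, -0.2921, 0.2478]
ee_rot: [[-0.996, 0.094, 0.001], [0.094, 0.996, -0.0], [-0.001, -0.0, -1.0]]
wrist_force: [0.1, 0.3, -0.8]
gripper_width: 0.999
time_s: 1.97
tcp_pos: [0.5641, 0.019, 0.2476]
ee_rot: [[-0.996, 0.094, 0.0], [0.094, 0.996, 0.0], [-0.0, 0.0, -1.0]]
wrist_force: [1.2, -0.2, 0.3]
gripper_width: 1.002
```

```bash
python3 -m jog '{"rot":[[0,0,0],[0,0,0],[0,0,0],[0,0,0],[0,0,0],[0,0,0],[0,0,0],[0,0,0],[0,0,0],[0,0,0]],"delta_pos":[[-1,-1.5,-25],[0,0,-25],[0,0,-25],[0,0,-25],[0,0,-22],[0,0,-20],[0,0,-15],[0,0,-9.5],[0,0,0],[0,0,0]],"grip":[100,100,100,100,100,100,100,100,100,100]}'
python3 -m jog '{"rot":[[0,0,0],[0,0,0],[0,0,0],[0,0,0],[0,0,0],[0,0,0],[0,0,0],[0,0,0]],"delta_pos":[[0,0,0],[0,0,0],[0,0,0],[0,0,0],[0,0,0],[0,0,0],[0,0,0],[0,0,0]],"grip":[50,50,50,50,50,50,50,50]}'
```

```text
time_s: 2.8
tcp_pos: [0.5625, 0.0158, 0.0812]
ee_rot: [[-0.996, 0.094, -0.0], [0.094, 0.996, -0.0], [0.0, -0.0, -1.0]]
wrist_force: [0.7, -1.5, 0.7]
gripper_width: 0.996
time_s: 3.47
tcp_pos: [0.5628, 0.0162, 0.0815]
ee_rot: [[-0.996, 0.094, 0.001], [0.094, 0.996, 0.0], [-0.001, 0.001, -1.0]]
wrist_force: [0.2, 1.4, 1.5]
gripper_width: 0.606
```

```bash
python3 -m jog '{"rot":[[0,0,0],[0,0,0],[0,0,0],[0,0,0],[0,0,0],[0,0,0],[0,0,0],[0,0,0],[0,0,0],[0,0,0]],"delta_pos":[[0,0,10],[0,0,20],[0,0,25],[0,0,25],[0,0,25],[0,0,20],[-4,13,15],[-8,20,0],[-9,26,0],[-9,26,0]],"grip":[40,40,40,40,40,40,40,40,40,40]}'
python3 -m jog '{"rot":[[0,0,0],[0,0,0],[0,0,0],[0,0,0],[0,0,0],[0,0,0],[0,0,0],[0,0,0],[0,0,0],[0,0,0]],"delta_pos":[[-9,26,0],[-9,26,0],[-9,26,0],[-9,26,0],[-9,26,0],[-9,26,0],[-9,26,0],[-8,22,0],[-6,15,0],[0,8,0]],"grip":[40,40,40,40,40,40,40,40,40,40]}'
```

```text
time_s: 4.3
tcp_pos: [0.531, 0.1009, 0.221]
ee_rot: [[-0.995, 0.096, -0.002], [0.096, 0.995, -0.0], [0.002, -0.0, -1.0]]
wrist_force: [-0.1, 0.7, -2.4]
gripper_width: 0.615
time_s: 5.13
tcp_pos: [0.4537, 0.3288, 0.2206]
ee_rot: [[-0.996, 0.092, -0.002], [0.092, 0.996, -0.001], [0.002, -0.001, -1.0]]
wrist_force: [0.4, -1.1, -3.1]
gripper_width: 0.609
```

```bash
python3 -m jog '{"rot":[[0,0,0],[0,0,0],[0,0,0],[0,0,0],[0,0,0],[0,0,0],[0,0,0],[0,0,0],[0,0,0],[0,0,0]],"delta_pos":[[3,0,-15],[0,0,-25],[0,0,-25],[0,0,-25],[0,0,-20],[0,0,-15],[0,0,-9],[0,0,-5],[0,0,-2],[0,0,0]],"grip":[40,40,40,40,40,40,40,40,40,40]}'
python3 -m jog '{"rot":[[0,0,0],[0,0,0],[0,0,0],[0,0,0]],"delta_pos":[[0,0,-0.5],[0,0,-0.5],[0,0,0],[0,0,0]],"grip":[40,40,40,40]}'
```

```text
time_s: 5.97
tcp_pos: [0.4586, 0.3278, 0.0803]
ee_rot: [[-0.996, 0.094, 0.0], [0.094, 0.996, -0.0], [-0.0, 0.0, -1.0]]
wrist_force: [0.3, 0.4, -3.1]
gripper_width: 0.607
time_s: 6.3
tcp_pos: [0.4585, 0.3281, 0.0797]
ee_rot: [[-0.996, 0.094, 0.001], [0.094, 0.996, 0.001], [-0.001, 0.001, -1.0]]
wrist_force: [0.2, -0.8, -1.9]
gripper_width: 0.612
```

```bash
python3 -m jog '{"rot":[[0,0,0],[0,0,0],[0,0,0],[0,0,0],[0,0,0]],"delta_pos":[[0,0,-0.5],[0,0,-0.5],[0,0,-0.5],[0,0,0],[0,0,0]],"grip":[40,40,40,40,40]}'
```

```text
time_s: 6.72
tcp_pos: [0.4583, 0.3279, 0.0775]
ee_rot: [[-0.996, 0.094, 0.0], [0.094, 0.996, -0.0], [-0.0, -0.0, -1.0]]
wrist_force: [0.1, 0.3, -3.3]
gripper_width: 0.607
```

```bash
python3 -m jog '{"rot":[[0,0,0],[0,0,0],[0,0,0]],"delta_pos":[[0,0,-0.5],[0,0,-0.5],[0,0,0]],"grip":[40,40,40]}';python3 -m jog '{"rot":[[0,0,0],[0,0,0],[0,0,0]],"delta_pos":[[0,0,-0.5],[0,0,-0.5],[0,0,0]],"grip":[40,40,40]}'
```

```text
time_s: 6.97
tcp_pos: [0.4584, 0.3279, 0.0775]
ee_rot: [[-0.996, 0.094, 0.0], [0.094, 0.996, 0.0], [-0.0, 0.0, -1.0]]
wrist_force: [-2.7, -0.0, 4.0]
gripper_width: 0.609
time_s: 7.22
tcp_pos: [0.4584, 0.328, 0.0774]
ee_rot: [[-0.996, 0.093, 0.001], [0.093, 0.996, -0.0], [-0.001, 0.0, -1.0]]
wrist_force: [-3.5, -1.6, 11.0]
gripper_width: 0.607
```

```bash
python3 -m jog '{"rot":[[0,0,0],[0,0,0],[0,0,0],[0,0,0],[0,0,0],[0,0,0],[0,0,0],[0,0,0],[0,0,0],[0,0,0]],"delta_pos":[[0,0,1],[0,0,0],[0,0,0],[0,0,0],[0,0,0],[0,0,10],[0,0,25],[0,0,30],[0,0,30],[0,0,30]],"grip":[40,100,100,100,100,100,100,100,100,100]}'
python3 -m jog '{"rot":[[0,0,0],[0,0,0],[0,0,0],[0,0,0],[0,0,0],[0,0,0],[0,0,0],[0,0,0],[0,0,0],[0,0,0]],"delta_pos":[[9,-12,18],[18,-25,0],[20,-27,0],[20,-27,0],[20,-27,0],[20,-27,0],[20,-27,0],[20,-27,0],[18,-25,0],[15.7,-23,0]],"grip":[100,100,100,100,100,100,100,100,100,100]}'
python3 - <<'E'
from h import *
cap("top","t3")
E
```

```text
time_s: 8.05
tcp_pos: [0.4583, 0.3277, 0.2036]
ee_rot: [[-0.996, 0.094, 0.0], [0.094, 0.996, 0.0], [-0.0, 0.0, -1.0]]
wrist_force: [0.6, 0.8, -0.1]
gripper_width: 0.999
time_s: 8.88
tcp_pos: [0.6401, 0.079, 0.2202]
ee_rot: [[-0.996, 0.095, 0.001], [0.095, 0.996, -0.0], [-0.001, 0.0, -1.0]]
wrist_force: [0.1, 0.8, -0.2]
gripper_width: 1.005
```

View pics/t3.png

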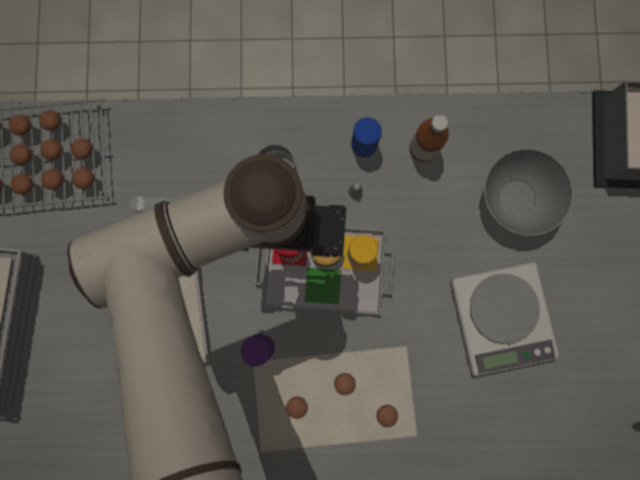

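The arm hides the sheet, but the green mat at (323,286) is empty, so the jar has gone from the tray. Continuing with red.

```bash
python3 -m jog '{"rot":[[0,0,0],[0,0,0],[0,0,0],[0,0,0],[0,0,0],[0,0,0],[0,0,0],[0,0,0],[0,0,0],[0,0,0]],"delta_pos":[[-1,1,-20],[0,0,-25],[0,0,-25],[0,0,-25],[0,0,-20],[0,0,-14],[0,0,-8],[0,0,-2.5],[0,0,0],[0,0,0]],"grip":[100,100,100,100,100,100,100,100,100,100]}'
python3 -m jog '{"rot":[[0,0,0],[0,0,0],[0,0,0],[0,0,0],[0,0,0],[0,0,0],[0,0,0],[0,0,0]],"delta_pos":[[0,0,0],[0,0,0],[0,0,0],[0,0,0],[0,0,0],[0,0,0],[0,0,0],[0,0,0]],"grip":[40,40,40,40,40,40,40,40]}'
```

```text
time_s: 9.77
tcp_pos: [0.6388, 0.0821, 0.0813]
ee_rot: [[-0.996, 0.094, 0.002], [0.094, 0.996, 0.0], [-0.002, 0.001, -1.0]]
wrist_force: [0.2, 0.5, 0.4]
gripper_width: 1.002
time_s: 10.43
tcp_pos: [0.638, 0.0816, 0.0802]
ee_rot: [[-0.996, 0.094, -0.0], [0.094, 0.996, -0.0], [0.0, -0.0, -1.0]]
wrist_force: [-0.0, -0.9, 0.7]
gripper_width: 0.613
```

```bash
python3 -m jog '{"rot":[[0,0,0],[0,0,0],[0,0,0],[0,0,0],[0,0,0],[0,0,0],[0,0,0],[0,0,0],[0,0,0],[0,0,0]],"delta_pos":[[0,0,10],[0,0,20],[0,0,25],[0,0,25],[0,0,25],[0,0,20],[-1,12,15],[-2,20,0],[-4,26,0],[-4,26,0]],"grip":[40,40,40,40,40,40,40,40,40,40]}'
python3 -m jog '{"rot":[[0,0,0],[0,0,0],[0,0,0],[0,0,0],[0,0,0],[0,0,0],[0,0,0],[0,0,0],[0,0,0],[0,0,0]],"delta_pos":[[-4,26,0],[-4,26,0],[-4,26,0],[-4,26,0],[-4,26,0],[-4,26,0],[-3,18,0],[-2,10,0],[0,0,0],[0,0,0]],"grip":[40,40,40,40,40,40,40,40,40,40]}'
```

```text
time_s: 11.27
tcp_pos: [0.6263, 0.1663, 0.2202]
ee_rot: [[-0.995, 0.096, -0.001], [0.096, 0.995, 0.001], [0.001, 0.001, -1.0]]
wrist_force: [0.3, 0.3, -3.2]
gripper_width: 0.612
time_s: 12.1
tcp_pos: [0.5977, 0.3495, 0.2197]
ee_rot: [[-0.996, 0.094, -0.001], [0.094, 0.996, -0.001], [0.001, -0.001, -1.0]]
wrist_force: [-0.5, -0.4, -3.2]
gripper_width: 0.611
```

```bash
python3 -m jog '{"rot":[[0,0,0],[0,0,0],[0,0,0],[0,0,0],[0,0,0],[0,0,0],[0,0,0],[0,0,0],[0,0,0],[0,0,0]],"delta_pos":[[0,0,-15],[0,0,-25],[0,0,-25],[0,0,-25],[0,0,-20],[0,0,-15],[0,0,-9],[0,0,-5],[0,0,-2],[0,0,0]],"grip":[40,40,40,40,40,40,40,40,40,40]}'
python3 -m jog '{"rot":[[0,0,0],[0,0,0],[0,0,0],[0,0,0]],"delta_pos":[[0,0,-0.5],[0,0,-0.5],[0,0,-0.5],[0,0,0]],"grip":[40,40,40,40]}'
```

```text
time_s: 12.93
tcp_pos: [0.5985, 0.3495, 0.0796]
ee_rot: [[-0.996, 0.094, 0.001], [0.094, 0.996, 0.0], [-0.001, 0.0, -1.0]]
wrist_force: [1.1, 0.0, -2.5]
gripper_width: 0.613
time_s: 13.27
tcp_pos: [0.5981, 0.35, 0.0781]
ee_rot: [[-0.996, 0.094, 0.001], [0.094, 0.996, 0.001], [-0.001, 0.001, -1.0]]
wrist_force: [-0.4, 0.4, -2.9]
gripper_width: 0.612
```

```bash
python3 -m jog '{"rot":[[0,0,0],[0,0,0]],"delta_pos":[[0,0,-0.5],[0,0,0]],"grip":[40,40]}'
```

```text
time_s: 13.43
tcp_pos: [0.5979, 0.3499, 0.0771]
ee_rot: [[-0.996, 0.094, 0.0], [0.094, 0.996, 0.0], [-0.0, 0.0, -1.0]]
wrist_force: [0.3, 0.9, -2.5]
gripper_width: 0.611
```

```bash
python3 -m jog '{"rot":[[0,0,0],[0,0,0]],"delta_pos":[[0,0,-0.5],[0,0,0]],"grip":[40,40]}'; python3 -m jog '{"rot":[[0,0,0],[0,0,0]],"delta_pos":[[0,0,-0.5],[0,0,0]],"grip":[40,40]}'
```

```text
time_s: 13.6
tcp_pos: [0.5979, 0.3498, 0.0764]
ee_rot: [[-0.996, 0.094, -0.0], [0.094, 0.996, -0.0], [0.0, -0.0, -1.0]]
wrist_force: [0.1, -0.2, -2.7]
gripper_width: 0.615
time_s: 13.77
tcp_pos: [0.598, 0.3499, 0.0763]
ee_rot: [[-0.996, 0.094, 0.0], [0.094, 0.996, -0.0], [-0.0, -0.0, -1.0]]
wrist_force: [0.0, 0.1, -1.1]
gripper_width: 0.613
```

```bash
python3 -m jog '{"rot":[[0,0,0],[0,0,0],[0,0,0],[0,0,0],[0,0,0],[0,0,0],[0,0,0],[0,0,0],[0,0,0],[0,0,0]],"delta_pos":[[0,0,-0.5],[0,0,0],[0,0,0],[0,0,0],[0,0,0],[0,0,10],[0,0,25],[0,0,30],[0,0,30],[0,0,30]],"grip":[40,100,100,100,100,100,100,100,100,100]}'
python3 -m jog '{"rot":[[0,0,0],[0,0,0],[0,0,0],[0,0,0],[0,0,0],[0,0,0],[0,0,0],[0,0,0],[0,0,0],[0,0,0]],"delta_pos":[[0,-15,18],[2,-30,0],[2,-36,0],[2,-36,0],[2,-36,0],[2,-36,0],[2,-36,0],[2,-36,0],[2,-36,0],[2,-36,0]],"grip":[100,100,100,100,100,100,100,100,100,100]}'
python3 -m jog '{"rot":[[0,0,0],[0,0,0],[0,0,0],[0,0,0],[0,0,0]],"delta_pos":[[4,-36,0],[4,-26,0],[2,-12,0],[0,0,0],[0,0,0]],"grip":[100,100,100,100,100]}'
```

```text
time_s: 14.6
tcp_pos: [0.5981, 0.3498, 0.2028]
ee_rot: [[-0.996, 0.094, 0.001], [0.094, 0.996, 0.0], [-0.001, 0.0, -1.0]]
wrist_force: [0.7, 0.8, 0.8]
gripper_width: 0.996
time_s: 15.43
tcp_pos: [0.616, 0.0151, 0.2198]
ee_rot: [[-0.996, 0.094, 0.002], [0.094, 0.996, 0.0], [-0.002, 0.0, -1.0]]
wrist_force: [-0.1, 0.0, 0.5]
gripper_width: 1.0
time_s: 15.85
tcp_pos: [0.6261, -0.0574, 0.219]
ee_rot: [[-0.995, 0.095, 0.001], [0.095, 0.995, 0.0], [-0.001, 0.0, -1.0]]
wrist_force: [-0.3, 0.8, -0.5]
gripper_width: 0.999
```

```bash
python3 -m jog '{"rot":[[0,0,0],[0,0,0],[0,0,0],[0,0,0],[0,0,0],[0,0,0],[0,0,0],[0,0,0],[0,0,0],[0,0,0]],"delta_pos":[[-0.5,0,-20],[0,0,-25],[0,0,-25],[0,0,-25],[0,0,-20],[0,0,-14],[0,0,-7],[0,0,-2.5],[0,0,0],[0,0,0]],"grip":[100,100,100,100,100,100,100,100,100,100]}'
python3 -m jog '{"rot":[[0,0,0],[0,0,0],[0,0,0],[0,0,0],[0,0,0],[0,0,0],[0,0,0],[0,0,0]],"delta_pos":[[0,0,0],[0,0,0],[0,0,0],[0,0,0],[0,0,0],[0,0,0],[0,0,0],[0,0,0]],"grip":[40,40,40,40,40,40,40,40]}'
```

```text
time_s: 16.68
tcp_pos: [0.6263, -0.0565, 0.0812]
ee_rot: [[-0.996, 0.093, 0.002], [0.093, 0.996, 0.0], [-0.002, 0.0, -1.0]]
wrist_force: [0.7, 0.1, 0.4]
gripper_width: 0.996
time_s: 17.35
tcp_pos: [0.6256, -0.0572, 0.0802]
ee_rot: [[-0.996, 0.094, 0.0], [0.094, 0.996, -0.0], [-0.0, -0.0, -1.0]]
wrist_force: [0.0, 0.7, 0.6]
gripper_width: 0.609
```

```bash
python3 - <<'E'
from h import *
s=cap("scene"); cv2.imwrite("pics/s3.png",cv2.resize(s["frame"][120:320,140:560,::-1],None,fx=1.8,fy=1.8))
E
```

```text
(no output)
```

View pics/s3.png

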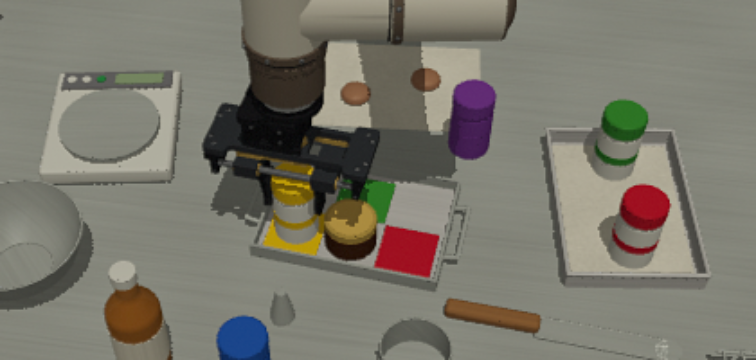

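The scene shows green at (620,135) and red at (638,225), upright on the sheet, with the tin in place and the gripper around yellow. Carrying yellow to the middle slot.

```bash
python3 -m jog '{"rot":[[0,0,0],[0,0,0],[0,0,0],[0,0,0],[0,0,0],[0,0,0],[0,0,0],[0,0,0],[0,0,0],[0,0,0]],"delta_pos":[[0,0,10],[0,0,20],[0,0,25],[0,0,25],[0,0,25],[0,0,20],[-3,12,15],[-5,20,0],[-7,28,0],[-7,28,0]],"grip":[40,40,40,40,40,40,40,40,40,40]}'
python3 -m jog '{"rot":[[0,0,0],[0,0,0],[0,0,0],[0,0,0],[0,0,0],[0,0,0],[0,0,0],[0,0,0],[0,0,0],[0,0,0]],"delta_pos":[[-7,28,0],[-7,28,0],[-7,28,0],[-7,28,0],[-7,28,0],[-7,28,0],[-7,28,0],[-7,28,0],[-7,28,0],[-7,28,0]],"grip":[40,40,40,40,40,40,40,40,40,40]}'
python3 -m jog '{"rot":[[0,0,0],[0,0,0],[0,0,0],[0,0,0]],"delta_pos":[[-5,18,0],[-2,10,0],[0,0,0],[0,0,0]],"grip":[40,40,40,40]}'
```

```text
time_s: 18.23
tcp_pos: [0.6027, 0.0312, 0.2204]
ee_rot: [[-0.995, 0.096, -0.0], [0.096, 0.995, 0.001], [0.0, 0.0, -1.0]]
wrist_force: [-0.1, 0.6, -1.9]
gripper_width: 0.605
time_s: 19.07
tcp_pos: [0.5325, 0.3119, 0.2201]
ee_rot: [[-0.996, 0.094, -0.001], [0.094, 0.996, -0.0], [0.001, -0.001, -1.0]]
wrist_force: [-0.1, 0.5, -2.3]
gripper_width: 0.612
time_s: 19.4
tcp_pos: [0.5262, 0.3385, 0.2198]
ee_rot: [[-0.996, 0.094, -0.001], [0.094, 0.996, -0.001], [0.001, -0.001, -1.0]]
wrist_force: [0.8, 0.2, -1.5]
gripper_width: 0.615
```

```bash
python3 -m jog '{"rot":[[0,0,0],[0,0,0],[0,0,0],[0,0,0],[0,0,0],[0,0,0],[0,0,0],[0,0,0],[0,0,0],[0,0,0]],"delta_pos":[[2,0,-15],[0,0,-25],[0,0,-25],[0,0,-25],[0,0,-20],[0,0,-15],[0,0,-9],[0,0,-5],[0,0,-2],[0,0,-0.5]],"grip":[40,40,40,40,40,40,40,40,40,40]}'
python3 -m jog '{"rot":[[0,0,0],[0,0,0],[0,0,0],[0,0,0]],"delta_pos":[[0,0,-0.5],[0,0,-0.5],[0,0,-0.5],[0,0,0]],"grip":[40,40,40,40]}'
```

```text
time_s: 20.23
tcp_pos: [0.5291, 0.3386, 0.0791]
ee_rot: [[-0.996, 0.094, 0.001], [0.094, 0.996, 0.0], [-0.001, 0.001, -1.0]]
wrist_force: [0.6, -0.3, -2.1]
gripper_width: 0.605
time_s: 20.57
tcp_pos: [0.5286, 0.339, 0.0776]
ee_rot: [[-0.996, 0.094, 0.001], [0.094, 0.996, 0.001], [-0.001, 0.001, -1.0]]
wrist_force: [-0.2, -0.1, -1.6]
gripper_width: 0.606
```

```bash
python3 -m jog '{"rot":[[0,0,0],[0,0,0],[0,0,0]],"delta_pos":[[0,0,-0.5],[0,0,-0.5],[0,0,0]],"grip":[40,40,40]}'
```

```text
time_s: 20.82
tcp_pos: [0.5285, 0.339, 0.0762]
ee_rot: [[-0.996, 0.094, 0.0], [0.094, 0.996, 0.0], [-0.0, 0.0, -1.0]]
wrist_force: [-0.3, 0.3, -2.2]
gripper_width: 0.609
```

```bash
python3 -m jog '{"rot":[[0,0,0],[0,0,0]],"delta_pos":[[0,0,-0.5],[0,0,0]],"grip":[40,40]}';python3 -m jog '{"rot":[[0,0,0],[0,0,0]],"delta_pos":[[0,0,-0.5],[0,0,0]],"grip":[40,40]}'
```

```text
time_s: 20.98
tcp_pos: [0.5286, 0.339, 0.0762]
ee_rot: [[-0.996, 0.094, 0.0], [0.094, 0.996, 0.0], [-0.0, 0.0, -1.0]]
wrist_force: [-2.2, 0.4, 2.1]
gripper_width: 0.608
time_s: 21.15
tcp_pos: [0.5286, 0.339, 0.0761]
ee_rot: [[-0.996, 0.094, 0.001], [0.094, 0.996, 0.0], [-0.001, 0.0, -1.0]]
wrist_force: [-1.8, -1.1, 5.6]
gripper_width: 0.609
```

```bash
python3 -m jog '{"rot":[[0,0,0],[0,0,0],[0,0,0],[0,0,0],[0,0,0],[0,0,0],[0,0,0],[0,0,0],[0,0,0],[0,0,0]],"delta_pos":[[0,0,0.5],[0,0,0],[0,0,0],[0,0,0],[0,0,0],[0,0,10],[0,0,25],[0,0,30],[0,0,35],[0,0,42]],"grip":[40,100,100,100,100,100,100,100,100,100]}'
python3 - <<'E'
from h import *
c=cap("top");f=c["frame"];cv2.imwrite("pics/t4.png",cv2.resize(f[150:380,90:410,::-1],None,fx=2.4,fy=2.4))
s=cap("scene"); cv2.imwrite("pics/s4.png",cv2.resize(s["frame"][120:320,280:560,::-1],None,fx=2.4,fy=2.4))
hsv=cv2.cvtColor(f,cv2.COLOR_RGB2HSV);H,S,V=cv2.split(hsv)
roi=np.zeros(H.shape,bool);roi[225:318,262:395]=True
for n,m in dict(red=((H>170)|(H<6))&(S>120),grn=(H>45)&(H<70)&(S>90),yel=(H>19)&(H<26)&(S>170)).items():
    k=blob(m&roi);rc=cv2.minAreaRect(k);P=ray(c,cv2.boxPoints(rc),.007);print(n,P.mean(0).round(4),(np.linalg.norm(np.roll(P,1,0)-P,axis=1)*1000).round(1))
k=blob((H>15)&(H<26)&(S>120)&(S<172)&roi);e=cv2.minEnclosingCircle(k);print("tin",e,ray(c,e[0],.048).round(4))
E
```

```text
time_s: 21.98
tcp_pos: [0.5277, 0.3381, 0.2177]
ee_rot: [[-0.996, 0.094, -0.003], [0.094, 0.996, -0.002], [0.002, -0.002, -1.0]]
wrist_force: [1.0, 0.8, -0.2]
gripper_width: 0.995
red [0.6395 0.082  0.007 ] [65.6 66.4 66.1 66.4]
grn [0.5636 0.0186 0.007 ] [64.9 65.1 65.4 65. ]
yel [ 0.6269 -0.0571  0.007 ] [64.5 63.3 65.  63.3]
tin ((325.54791259765625, 248.97923278808594), 16.34796714782715) [[0.6313 0.0115 0.048 ]]
```

View pics/t4.png

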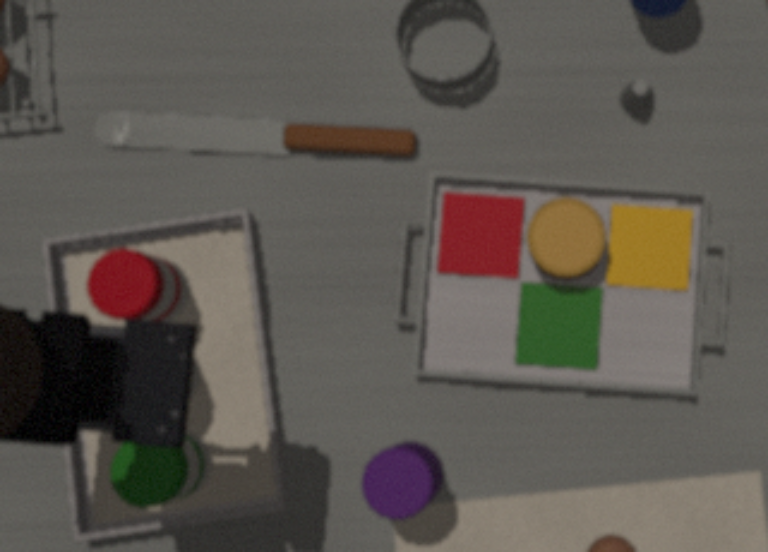

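View pics/s4.png

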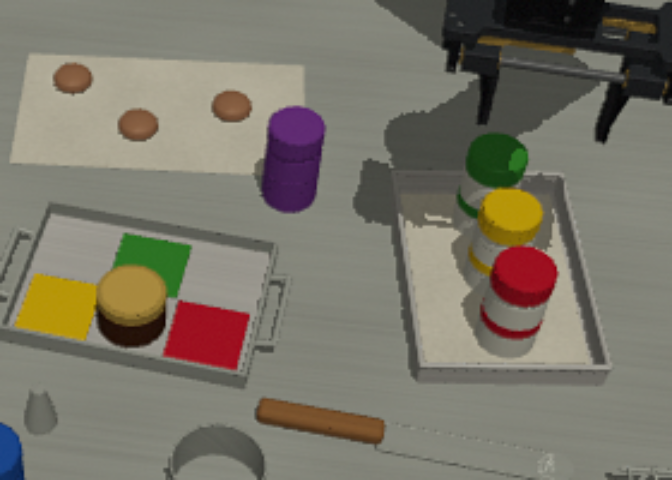

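All three jars stand in a row on the sheet in the scene crop ((495,180),(510,235),(520,300)), and the tin is in place. The mats agree with the first measurement within 1 mm. Now the tin.

```bash
python3 -m jog '{"rot":[[0,0,0],[0,0,0],[0,0,0],[0,0,0],[0,0,0],[0,0,0],[0,0,0],[0,0,0],[0,0,0],[0,0,0]],"delta_pos":[[5,-15,0],[9,-28,0],[11,-35,0],[11,-35,0],[11,-35,0],[11,-35,0],[11,-35,0],[11,-35,0],[11,-35,0],[9,-28,0]],"grip":[100,100,100,100,100,100,100,100,100,100]}'
python3 -m jog '{"rot":[[0,0,0],[0,0,0],[0,0,0],[0,0,0],[0,0,0],[0,0,0],[0,0,0],[0,0,0],[0,0,0],[0,0,0]],"delta_pos":[[3.5,-11.5,-15],[0,0,-25],[0,0,-30],[0,0,-30],[0,0,-15],[0,0,0],[0,0,0],[0,0,0],[0,0,0],[0,0,0]],"grip":[100,100,100,100,100,100,100,100,100,100]}'
```

```text
time_s: 22.92
tcp_pos: [0.6282, 0.0195, 0.2165]
ee_rot: [[-0.995, 0.095, -0.002], [0.095, 0.995, -0.001], [0.002, -0.001, -1.0]]
wrist_force: [-0.2, -0.9, -0.1]
gripper_width: 0.998
time_s: 23.75
tcp_pos: [0.6329, 0.0115, 0.1039]
ee_rot: [[-0.996, 0.094, 0.003], [0.094, 0.996, 0.001], [-0.003, 0.001, -1.0]]
wrist_force: [-0.2, 0.0, 0.5]
gripper_width: 0.999
```

```bash
python3 -m jog '{"rot":[[0,0,0],[0,0,0],[0,0,0],[0,0,0],[0,0,0],[0,0,0]],"delta_pos":[[-0.5,0,-15],[0,0,-20],[0,0,-15],[0,0,-9],[0,0,-4],[0,0,0]],"grip":[100,100,100,100,100,100]}'
python3 -m jog '{"rot":[[0,0,0],[0,0,0],[0,0,0],[0,0,0],[0,0,0],[0,0,0],[0,0,0]],"delta_pos":[[0,0,0],[0,0,0],[0,0,0],[0,0,0],[0,0,0],[0,0,0],[0,0,0]],"grip":[50,50,50,50,50,50,50]}'
```

```text
time_s: 24.25
tcp_pos: [0.6314, 0.0113, 0.039]
ee_rot: [[-0.996, 0.094, -0.001], [0.094, 0.996, -0.0], [0.001, -0.0, -1.0]]
wrist_force: [-0.6, 0.6, -0.3]
gripper_width: 0.999
time_s: 24.83
tcp_pos: [0.6319, 0.0114, 0.0399]
ee_rot: [[-0.996, 0.094, 0.001], [0.094, 0.996, 0.0], [-0.001, 0.0, -1.0]]
wrist_force: [-0.3, -0.2, 3.0]
gripper_width: 0.727
```

```bash
python3 -m jog '{"rot":[[0,0,0],[0,0,0],[0,0,0],[0,0,0],[0,0,0],[0,0,0],[0,0,0],[0,0,0],[0,0,0],[0,0,0]],"delta_pos":[[0,0,10],[0,0,20],[0,0,25],[0,0,25],[0,0,25],[0,0,20],[-4,-12,5],[-7,-20,0],[-10,-28,0],[-10,-28,0]],"grip":[50,50,50,50,50,50,50,50,50,50]}'
python3 -m jog '{"rot":[[0,0,0],[0,0,0],[0,0,0],[0,0,0],[0,0,0],[0,0,0],[0,0,0],[0,0,0],[0,0,0],[0,0,0]],"delta_pos":[[-10,-28,0],[-10,-28,0],[-10,-28,0],[-10,-28,0],[-10,-28,0],[-10,-28,0],[-10,-28,0],[-10,-28,0],[-6,-16,0],[-3,-7.5,0]],"grip":[50,50,50,50,50,50,50,50,50,50]}'
python3 -m jog '{"rot":[[0,0,0],[0,0,0]],"delta_pos":[[0,0,-10],[0,0,-15]],"grip":[50,50]}'
```

```text
time_s: 25.67
tcp_pos: [0.5989, -0.0777, 0.1682]
ee_rot: [[-0.996, 0.093, -0.002], [0.093, 0.996, 0.0], [0.002, 0.0, -1.0]]
wrist_force: [0.4, -0.4, -1.4]
gripper_width: 0.733
time_s: 26.5
tcp_pos: [0.509, -0.3264, 0.168]
ee_rot: [[-0.995, 0.098, -0.003], [0.098, 0.995, 0.001], [0.003, 0.001, -1.0]]
wrist_force: [-0.2, 0.6, -0.2]
gripper_width: 0.732
time_s: 26.67
tcp_pos: [0.5118, -0.3245, 0.1444]
ee_rot: [[-0.995, 0.095, 0.003], [0.095, 0.995, -0.001], [-0.003, -0.0, -1.0]]
wrist_force: [-0.6, 0.2, -1.1]
gripper_width: 0.727
```

To z≈0.079, then small steps to contact.

```bash
python3 -m jog '{"rot":[[0,0,0],[0,0,0],[0,0,0],[0,0,0],[0,0,0],[0,0,0],[0,0,0]],"delta_pos":[[0,0,-20],[0,0,-20],[0,0,-12],[0,0,-8],[0,0,-3],[0,0,-1],[0,0,0]],"grip":[50,50,50,50,50,50,50]}'
python3 -m jog '{"rot":[[0,0,0],[0,0,0],[0,0,0]],"delta_pos":[[0,0,-0.5],[0,0,-0.5],[0,0,0]],"grip":[50,50,50]}'
```

```text
time_s: 27.25
tcp_pos: [0.512, -0.3239, 0.0804]
ee_rot: [[-0.996, 0.093, 0.001], [0.093, 0.996, -0.0], [-0.001, -0.0, -1.0]]
wrist_force: [0.5, -0.2, -1.2]
gripper_width: 0.73
time_s: 27.5
tcp_pos: [0.5118, -0.3243, 0.0799]
ee_rot: [[-0.996, 0.094, 0.001], [0.094, 0.996, -0.0], [-0.001, -0.0, -1.0]]
wrist_force: [0.2, -0.1, -1.2]
gripper_width: 0.729
```

```bash
python3 -m jog '{"rot":[[0,0,0],[0,0,0],[0,0,0]],"delta_pos":[[0,0,-0.5],[0,0,-0.5],[0,0,0]],"grip":[50,50,50]}'
```

```text
time_s: 27.75
tcp_pos: [0.5115, -0.3242, 0.0783]
ee_rot: [[-0.996, 0.094, 0.0], [0.094, 0.996, -0.0], [-0.0, -0.0, -1.0]]
wrist_force: [-0.8, -0.4, -1.4]
gripper_width: 0.724
```

```bash
python3 -m jog '{"rot":[[0,0,0],[0,0,0],[0,0,0]],"delta_pos":[[0,0,-0.5],[0,0,-0.5],[0,0,0]],"grip":[50,50,50]}';python3 -m jog '{"rot":[[0,0,0],[0,0,0]],"delta_pos":[[0,0,-0.5],[0,0,0]],"grip":[50,50]}'
```

```text
time_s: 28.0
tcp_pos: [0.5116, -0.3242, 0.0778]
ee_rot: [[-0.996, 0.094, 0.0], [0.094, 0.996, -0.0], [-0.0, -0.0, -1.0]]
wrist_force: [-0.6, 1.6, 3.0]
gripper_width: 0.724
time_s: 28.17
tcp_pos: [0.5115, -0.3242, 0.0779]
ee_rot: [[-0.996, 0.094, 0.0], [0.094, 0.996, -0.0], [-0.0, -0.0, -1.0]]
wrist_force: [-1.8, 1.3, 5.8]
gripper_width: 0.728
```

```bash
python3 -m jog '{"rot":[[0,0,0],[0,0,0],[0,0,0],[0,0,0],[0,0,0],[0,0,0],[0,0,0],[0,0,0],[0,0,0],[0,0,0]],"delta_pos":[[0,0,0.5],[0,0,0],[0,0,0],[0,0,0],[0,0,0],[0,0,10],[0,0,25],[0,0,30],[0,0,35],[0,0,40]],"grip":[50,100,100,100,100,100,100,100,100,100]}'
python3 -m jog '{"rot":[[0,0,0],[0,0,0],[0,0,0],[0,0,0],[0,0,0],[0,0,0],[0,0,0],[0,0,0],[0,0,0],[0,0,0]],"delta_pos":[[1,15,2],[1,30,0],[1,38,0],[1,38,0],[1,38,0],[1,38,0],[1,38,0],[1,38,0],[1,30,0],[1,20,0]],"grip":[100,100,100,100,100,100,100,100,100,100]}'
python3 - <<'E'
from h import *
c=cap("top");f=c["frame"];cv2.imwrite("pics/t5.png",cv2.resize(f[255:385,440:570,::-1],None,fx=4,fy=4))
hsv=cv2.cvtColor(f,cv2.COLOR_RGB2HSV);H,S,V=cv2.split(hsv)
roi=np.zeros(H.shape,bool);roi[255:385,445:560]=True
k=blob((H>12)&(H<28)&(S>100)&roi);e=cv2.minEnclosingCircle(k);print("tin",e,ray(c,e[0],.086).round(4))
roi=np.zeros(H.shape,bool);roi[230:385,100:220]=True
for n,m in dict(red=((H>170)|(H<6))&(S>120),grn=(H>45)&(H<75)&(S>70),yel=(H>18)&(H<28)&(S>140)).items():
    k=blob(m&roi);e=cv2.minEnclosingCircle(k);print(n,e,ray(c,e[0],.1).round(4))
cv2.imwrite("pics/t6.png",cv2.resize(f[225:385,95:225,::-1],None,fx=3.5,fy=3.5))
E
```

```text
time_s: 29.0
tcp_pos: [0.5107, -0.3238, 0.2181]
ee_rot: [[-0.996, 0.094, -0.002], [0.094, 0.996, 0.001], [0.003, 0.001, -1.0]]
wrist_force: [-0.1, -0.7, 0.3]
gripper_width: 0.997
time_s: 29.83
tcp_pos: [0.5215, 0.0015, 0.2202]
ee_rot: [[-0.996, 0.092, 0.002], [0.092, 0.996, 0.001], [-0.002, 0.001, -1.0]]
wrist_force: [0.8, -0.6, 0.4]
gripper_width: 0.999
tin ((508.6216125488281, 309.0), 19.046493530273438) [[ 0.5113 -0.32    0.086 ]]
red ((141.86363220214844, 268.154541015625), 15.461688041687012) [[0.5972 0.3461 0.1   ]]Traceback (most recent call last):
  File "<stdin>", line 8, in <module>
  File "h.py", line 17, in blob
    return max(cs,key=cv2.contourArea)
ValueError: max() iterable argument is empty
```

View pics/t5.png

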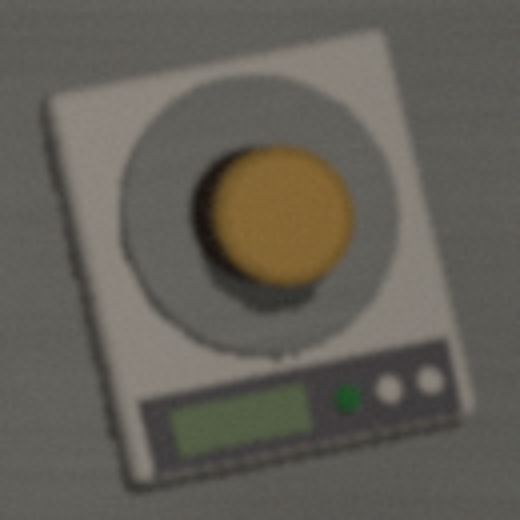

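The tin sits centred on the platter: lid (284,215) is offset from the platter centre (260,215) only by parallax, and the ray gives (0.511,−0.324). Now the jars go back, red first. They were released at known TCP positions.

```bash
python3 -m jog '{"rot":[[0,0,0],[0,0,0],[0,0,0],[0,0,0],[0,0,0],[0,0,0],[0,0,0],[0,0,0],[0,0,0],[0,0,0]],"delta_pos":[[5,20,0],[8,36,0],[8,38,0],[8,38,0],[8,38,0],[8,38,0],[8,38,0],[8,38,0],[8,38,0],[7.5,26.5,0]],"grip":[100,100,100,100,100,100,100,100,100,100]}'
python3 -m jog '{"rot":[[0,0,0],[0,0,0],[0,0,0],[0,0,0],[0,0,0],[0,0,0]],"delta_pos":[[0,0,-15],[0,0,-25],[0,0,-25],[0,0,-15],[0,0,0],[0,0,0]],"grip":[100,100,100,100,100,100]}'
```

```text
time_s: 30.72
tcp_pos: [0.5982, 0.3503, 0.2196]
ee_rot: [[-0.996, 0.092, 0.001], [0.092, 0.996, 0.001], [-0.001, 0.001, -1.0]]
wrist_force: [0.2, -0.1, 0.3]
gripper_width: 1.002
time_s: 31.22
tcp_pos: [0.5981, 0.347, 0.139]
ee_rot: [[-0.996, 0.094, -0.001], [0.094, 0.996, -0.001], [0.001, -0.001, -1.0]]
wrist_force: [-0.6, 0.3, 0.2]
gripper_width: 1.001
```

```bash
python3 -m jog '{"rot":[[0,0,0],[0,0,0],[0,0,0],[0,0,0],[0,0,0],[0,0,0]],"delta_pos":[[0,2.5,-20],[0,0,-20],[0,0,-14],[0,0,-6],[0,0,-2],[0,0,0]],"grip":[100,100,100,100,100,100]}'
python3 -m jog '{"rot":[[0,0,0],[0,0,0],[0,0,0],[0,0,0],[0,0,0],[0,0,0],[0,0,0],[0,0,0]],"delta_pos":[[0,0,0],[0,0,0],[0,0,0],[0,0,0],[0,0,0],[0,0,0],[0,0,0],[0,0,0]],"grip":[40,40,40,40,40,40,40,40]}'
```

```text
time_s: 31.72
tcp_pos: [0.5988, 0.3502, 0.0785]
ee_rot: [[-0.996, 0.094, 0.002], [0.094, 0.996, 0.001], [-0.002, 0.001, -1.0]]
wrist_force: [-0.3, -0.6, -0.9]
gripper_width: 0.999
time_s: 32.38
tcp_pos: [0.598, 0.3496, 0.0774]
ee_rot: [[-0.996, 0.094, -0.0], [0.094, 0.996, -0.0], [0.0, -0.0, -1.0]]
wrist_force: [0.1, -0.1, 2.0]
gripper_width: 0.611
```

```bash
python3 -m jog '{"rot":[[0,0,0],[0,0,0],[0,0,0],[0,0,0],[0,0,0],[0,0,0],[0,0,0],[0,0,0],[0,0,0],[0,0,0]],"delta_pos":[[0,0,10],[0,0,20],[0,0,25],[0,0,25],[0,0,25],[0,0,20],[2,-12,17],[3,-20,0],[4,-26,0],[4,-26,0]],"grip":[40,40,40,40,40,40,40,40,40,40]}'
python3 -m jog '{"rot":[[0,0,0],[0,0,0],[0,0,0],[0,0,0],[0,0,0],[0,0,0],[0,0,0],[0,0,0],[0,0,0],[0,0,0]],"delta_pos":[[4,-26,0],[4,-26,0],[4,-26,0],[4,-26,0],[4,-26,0],[4,-26,0],[3,-18,0],[1,-10,0],[0,0,0],[0,0,0]],"grip":[40,40,40,40,40,40,40,40,40,40]}'
python3 -m jog '{"rot":[[0,0,0],[0,0,0],[0,0,0],[0,0,0],[0,0,0],[0,0,0],[0,0,0]],"delta_pos":[[0,0,-15],[0,0,-25],[0,0,-25],[0,0,-20],[0,0,-15],[0,0,0],[0,0,0]],"grip":[40,40,40,40,40,40,40]}'
```

```text
time_s: 33.22
tcp_pos: [0.6104, 0.2654, 0.2193]
ee_rot: [[-0.996, 0.093, -0.001], [0.093, 0.996, 0.0], [0.001, 0.0, -1.0]]
wrist_force: [-0.4, -0.1, -2.2]
gripper_width: 0.612
time_s: 34.05
tcp_pos: [0.6388, 0.0819, 0.219]
ee_rot: [[-0.995, 0.095, -0.0], [0.095, 0.995, 0.0], [0.001, 0.0, -1.0]]
wrist_force: [-0.1, 0.1, -3.0]
gripper_width: 0.615
time_s: 34.63
tcp_pos: [0.6387, 0.083, 0.1186]
ee_rot: [[-0.996, 0.092, -0.002], [0.092, 0.996, -0.001], [0.002, -0.001, -1.0]]
wrist_force: [-0.1, 0.3, -2.4]
gripper_width: 0.609
```

```bash
python3 -m jog '{"rot":[[0,0,0],[0,0,0],[0,0,0],[0,0,0],[0,0,0],[0,0,0]],"delta_pos":[[0.5,-1,-14],[0,0,-12],[0,0,-7],[0,0,-3.5],[0,0,0],[0,0,0]],"grip":[40,40,40,40,40,40]}'
python3 -m jog '{"rot":[[0,0,0],[0,0,0],[0,0,0],[0,0,0]],"delta_pos":[[0,0,-0.5],[0,0,-0.5],[0,0,0],[0,0,0]],"grip":[40,40,40,40]}'
```

```text
time_s: 35.13
tcp_pos: [0.6398, 0.0809, 0.0831]
ee_rot: [[-0.996, 0.094, 0.001], [0.094, 0.996, -0.0], [-0.001, -0.0, -1.0]]
wrist_force: [-0.3, -0.5, -3.3]
gripper_width: 0.613
time_s: 35.47
tcp_pos: [0.6397, 0.0808, 0.0821]
ee_rot: [[-0.996, 0.094, 0.001], [0.094, 0.996, 0.0], [-0.001, 0.0, -1.0]]
wrist_force: [0.9, 0.3, -3.4]
gripper_width: 0.613
```

```bash
python3 -m jog '{"rot":[[0,0,0],[0,0,0]],"delta_pos":[[0,0,-0.5],[0,0,0]],"grip":[40,40]}'
```

```text
time_s: 35.63
tcp_pos: [0.6397, 0.0809, 0.0814]
ee_rot: [[-0.996, 0.094, 0.0], [0.094, 0.996, 0.0], [-0.0, 0.0, -1.0]]
wrist_force: [1.1, -0.3, -1.5]
gripper_width: 0.608
```

```bash
python3 -m jog '{"rot":[[0,0,0],[0,0,0],[0,0,0]],"delta_pos":[[-0.5,0.5,-0.5],[0,0,-0.5],[0,0,0]],"grip":[40,40,40]}';python3 -m jog '{"rot":[[0,0,0],[0,0,0]],"delta_pos":[[0,0,-0.5],[0,0,0]],"grip":[40,40]}'
```

```text
time_s: 35.88
tcp_pos: [0.6396, 0.081, 0.0814]
ee_rot: [[-0.996, 0.093, 0.001], [0.093, 0.996, -0.0], [-0.002, -0.0, -1.0]]
wrist_force: [-0.1, -2.5, 3.6]
gripper_width: 0.613
time_s: 36.05
tcp_pos: [0.6397, 0.081, 0.0813]
ee_rot: [[-0.996, 0.093, 0.002], [0.093, 0.996, -0.0], [-0.002, -0.0, -1.0]]
wrist_force: [-1.3, -1.7, 5.0]
gripper_width: 0.613
```

```bash
python3 -m jog '{"rot":[[0,0,0],[0,0,0],[0,0,0],[0,0,0],[0,0,0],[0,0,0],[0,0,0],[0,0,0],[0,0,0],[0,0,0]],"delta_pos":[[0,0,0.5],[0,0,0],[0,0,0],[0,0,0],[0,0,0],[0,0,10],[0,0,25],[0,0,30],[0,0,35],[0,0,38]],"grip":[40,100,100,100,100,100,100,100,100,100]}'
python3 -m jog '{"rot":[[0,0,0],[0,0,0],[0,0,0],[0,0,0],[0,0,0],[0,0,0],[0,0,0],[0,0,0],[0,0,0],[0,0,0]],"delta_pos":[[-6,14,0],[-12,28,0],[-14,32,0],[-14,32,0],[-14,32,0],[-14,32,0],[-14,32,0],[-12,28,0],[-8,19,0],[-3,9,0]],"grip":[100,100,100,100,100,100,100,100,100,100]}'
python3 -m jog '{"rot":[[0,0,0],[0,0,0],[0,0,0],[0,0,0],[0,0,0],[0,0,0]],"delta_pos":[[0,0,-15],[0,0,-25],[0,0,-25],[0,0,-15],[0,0,0],[0,0,0]],"grip":[100,100,100,100,100,100]}'
```

```text
time_s: 36.88
tcp_pos: [0.6383, 0.0813, 0.2192]
ee_rot: [[-0.996, 0.094, -0.002], [0.094, 0.996, -0.0], [0.002, -0.001, -1.0]]
wrist_force: [1.0, 0.2, -0.4]
gripper_width: 0.991
time_s: 37.72
tcp_pos: [0.5266, 0.3421, 0.2187]
ee_rot: [[-0.996, 0.091, 0.001], [0.091, 0.996, 0.001], [-0.0, 0.001, -1.0]]
wrist_force: [0.2, 0.4, 0.0]
gripper_width: 0.997
time_s: 38.22
tcp_pos: [0.5282, 0.3388, 0.138]
ee_rot: [[-0.996, 0.094, -0.001], [0.094, 0.996, -0.001], [0.001, -0.001, -1.0]]
wrist_force: [0.4, -0.3, 0.4]
gripper_width: 1.002
```

```bash
python3 -m jog '{"rot":[[0,0,0],[0,0,0],[0,0,0],[0,0,0],[0,0,0],[0,0,0]],"delta_pos":[[0,0,-20],[0,0,-20],[0,0,-14],[0,0,-5],[0,0,-1.5],[0,0,0]],"grip":[100,100,100,100,100,100]}'
python3 -m jog '{"rot":[[0,0,0],[0,0,0],[0,0,0],[0,0,0],[0,0,0],[0,0,0],[0,0,0],[0,0,0]],"delta_pos":[[0,0,0],[0,0,0],[0,0,0],[0,0,0],[0,0,0],[0,0,0],[0,0,0],[0,0,0]],"grip":[40,40,40,40,40,40,40,40]}'
```

```text
time_s: 38.72
tcp_pos: [0.5288, 0.3398, 0.079]
ee_rot: [[-0.996, 0.094, 0.002], [0.094, 0.996, 0.001], [-0.002, 0.001, -1.0]]
wrist_force: [-0.3, -0.9, -0.1]
gripper_width: 1.0
time_s: 39.38
tcp_pos: [0.528, 0.3393, 0.0779]
ee_rot: [[-0.996, 0.094, -0.0], [0.094, 0.996, -0.0], [-0.0, -0.0, -1.0]]
wrist_force: [-0.7, -0.4, 0.5]
gripper_width: 0.611
```

```bash
python3 -m jog '{"rot":[[0,0,0],[0,0,0],[0,0,0],[0,0,0],[0,0,0],[0,0,0],[0,0,0],[0,0,0],[0,0,0],[0,0,0]],"delta_pos":[[0,0,10],[0,0,20],[0,0,25],[0,0,25],[0,0,25],[0,0,20],[3,-12,17],[5,-20,0],[7,-28,0],[7,-28,0]],"grip":[40,40,40,40,40,40,40,40,40,40]}'
python3 -m jog '{"rot":[[0,0,0],[0,0,0],[0,0,0],[0,0,0],[0,0,0],[0,0,0],[0,0,0],[0,0,0],[0,0,0],[0,0,0]],"delta_pos":[[7,-28,0],[7,-28,0],[7,-28,0],[7,-28,0],[7,-28,0],[7,-28,0],[7,-28,0],[7,-28,0],[7,-28,0],[7,-28,0]],"grip":[40,40,40,40,40,40,40,40,40,40]}'
python3 -m jog '{"rot":[[0,0,0],[0,0,0],[0,0,0],[0,0,0],[0,0,0],[0,0,0],[0,0,0],[0,0,0],[0,0,0]],"delta_pos":[[5,-18,0],[1,-11,0],[0,0,0],[0,0,-15],[0,0,-25],[0,0,-25],[0,0,-20],[0,0,-15],[0,0,0]],"grip":[40,40,40,40,40,40,40,40,40]}'
```

```text
time_s: 40.22
tcp_pos: [0.5496, 0.2508, 0.2201]
ee_rot: [[-0.996, 0.093, -0.0], [0.093, 0.996, 0.0], [0.0, 0.0, -1.0]]
wrist_force: [0.4, -0.1, -2.7]
gripper_width: 0.608
time_s: 41.05
tcp_pos: [0.6197, -0.03, 0.2197]
ee_rot: [[-0.996, 0.094, -0.001], [0.094, 0.996, 0.0], [0.001, 0.0, -1.0]]
wrist_force: [0.0, -0.1, -1.9]
gripper_width: 0.61
time_s: 41.8
tcp_pos: [0.6231, -0.0565, 0.1158]
ee_rot: [[-0.996, 0.094, -0.008], [0.094, 0.996, 0.0], [0.008, -0.001, -1.0]]
wrist_force: [-1.0, -0.7, -2.8]
gripper_width: 0.607
```

```bash
python3 -m jog '{"rot":[[0,0,0]],"delta_pos":[[0,0,0]],"grip":[40]}'
```

```text
time_s: 41.88
tcp_pos: [0.6255, -0.0568, 0.1193]
ee_rot: [[-0.996, 0.093, -0.002], [0.093, 0.996, -0.0], [0.002, -0.001, -1.0]]
wrist_force: [-0.3, 0.3, -1.2]
gripper_width: 0.607
```

```bash
python3 -m jog '{"rot":[[0,0,0],[0,0,0],[0,0,0],[0,0,0],[0,0,0],[0,0,0]],"delta_pos":[[0,-0.8,-14],[0,0,-12],[0,0,-7],[0,0,-3.5],[0,0,-1],[0,0,0]],"grip":[40,40,40,40,40,40]}'
python3 -m jog '{"rot":[[0,0,0],[0,0,0],[0,0,0]],"delta_pos":[[0,0,-0.5],[0,0,0],[0,0,0]],"grip":[40,40,40]}'
```

```text
time_s: 42.38
tcp_pos: [0.6262, -0.0584, 0.0824]
ee_rot: [[-0.996, 0.094, 0.0], [0.094, 0.996, -0.0], [-0.0, -0.0, -1.0]]
wrist_force: [-0.2, 0.2, -2.4]
gripper_width: 0.611
time_s: 42.63
tcp_pos: [0.6263, -0.0585, 0.0822]
ee_rot: [[-0.996, 0.094, 0.001], [0.094, 0.996, 0.0], [-0.001, 0.0, -1.0]]
wrist_force: [0.1, 0.1, -2.0]
gripper_width: 0.607
```

```bash
python3 -m jog '{"rot":[[0,0,0],[0,0,0]],"delta_pos":[[0,0,-0.5],[0,0,0]],"grip":[40,40]}'
```

```text
time_s: 42.8
tcp_pos: [0.6264, -0.0585, 0.0819]
ee_rot: [[-0.996, 0.094, 0.001], [0.094, 0.996, -0.0], [-0.001, 0.0, -1.0]]
wrist_force: [0.7, -0.1, 0.2]
gripper_width: 0.606
```

```bash
python3 -m jog '{"rot":[[0,0,0],[0,0,0],[0,0,0],[0,0,0],[0,0,0],[0,0,0],[0,0,0],[0,0,0],[0,0,0],[0,0,0]],"delta_pos":[[0,0,-0.5],[0,0,0],[0,0,0],[0,0,0],[0,0,0],[0,0,10],[0,0,25],[0,0,30],[0,0,35],[0,0,38]],"grip":[40,100,100,100,100,100,100,100,100,100]}'
python3 -m jog '{"rot":[[0,0,0],[0,0,0],[0,0,0],[0,0,0],[0,0,0],[0,0,0],[0,0,0],[0,0,0],[0,0,0],[0,0,0]],"delta_pos":[[-8,18,0],[-14,32,0],[-15,34,0],[-15,34,0],[-15,34,0],[-15,34,0],[-15,34,0],[-15,34,0],[-15,34,0],[-15,34,0]],"grip":[100,100,100,100,100,100,100,100,100,100]}'
python3 -m jog '{"rot":[[0,0,0],[0,0,0],[0,0,0],[0,0,0],[0,0,0],[0,0,0],[0,0,0],[0,0,0],[0,0,0],[0,0,0]],"delta_pos":[[-14,34,0],[-8,20,0],[-4,10.5,0],[0,0,0],[0,0,-15],[0,0,-25],[0,0,-25],[0,0,-15],[0,0,0],[0,0,0]],"grip":[100,100,100,100,100,100,100,100,100,100]}'
```

```text
time_s: 43.63
tcp_pos: [0.6253, -0.0586, 0.2199]
ee_rot: [[-0.996, 0.094, -0.002], [0.094, 0.996, -0.0], [0.002, -0.0, -1.0]]
wrist_force: [1.0, -0.1, -0.2]
gripper_width: 0.993
time_s: 44.47
tcp_pos: [0.4831, 0.265, 0.2198]
ee_rot: [[-0.996, 0.094, 0.001], [0.094, 0.996, 0.001], [-0.001, 0.001, -1.0]]
wrist_force: [0.7, 0.6, 0.0]
gripper_width: 1.0
time_s: 45.3
tcp_pos: [0.4585, 0.3269, 0.1387]
ee_rot: [[-0.995, 0.095, -0.001], [0.095, 0.995, -0.001], [0.0, -0.002, -1.0]]
wrist_force: [0.7, 0.3, 1.1]
gripper_width: 1.0
```

```bash
python3 -m jog '{"rot":[[0,0,0],[0,0,0],[0,0,0],[0,0,0],[0,0,0],[0,0,0]],"delta_pos":[[0,0.5,-20],[0,0,-20],[0,0,-14],[0,0,-5],[0,0,-1.5],[0,0,0]],"grip":[100,100,100,100,100,100]}'
python3 -m jog '{"rot":[[0,0,0],[0,0,0],[0,0,0],[0,0,0],[0,0,0],[0,0,0],[0,0,0],[0,0,0]],"delta_pos":[[0,0,0],[0,0,0],[0,0,0],[0,0,0],[0,0,0],[0,0,0],[0,0,0],[0,0,0]],"grip":[40,40,40,40,40,40,40,40]}'
```

```text
time_s: 45.8
tcp_pos: [0.4588, 0.3289, 0.0794]
ee_rot: [[-0.996, 0.094, 0.002], [0.094, 0.996, 0.001], [-0.001, 0.001, -1.0]]
wrist_force: [-0.6, -0.1, -0.6]
gripper_width: 0.999
time_s: 46.47
tcp_pos: [0.458, 0.3285, 0.0784]
ee_rot: [[-0.996, 0.094, 0.0], [0.094, 0.996, -0.0], [-0.0, -0.0, -1.0]]
wrist_force: [-0.7, -1.3, 2.1]
gripper_width: 0.614
```

```bash
python3 -m jog '{"rot":[[0,0,0],[0,0,0],[0,0,0],[0,0,0],[0,0,0],[0,0,0],[0,0,0],[0,0,0],[0,0,0],[0,0,0]],"delta_pos":[[0,0,10],[0,0,20],[0,0,25],[0,0,25],[0,0,25],[0,0,20],[4,-12,17],[7,-20,0],[9,-26,0],[9,-26,0]],"grip":[40,40,40,40,40,40,40,40,40,40]}'
python3 -m jog '{"rot":[[0,0,0],[0,0,0],[0,0,0],[0,0,0],[0,0,0],[0,0,0],[0,0,0],[0,0,0],[0,0,0],[0,0,0]],"delta_pos":[[9,-26,0],[9,-26,0],[9,-26,0],[9,-26,0],[9,-26,0],[9,-26,0],[9,-26,0],[7,-22,0],[5,-15,0],[1,-7.5,0]],"grip":[40,40,40,40,40,40,40,40,40,40]}'
python3 -m jog '{"rot":[[0,0,0],[0,0,0],[0,0,0],[0,0,0],[0,0,0],[0,0,0],[0,0,0],[0,0,0]],"delta_pos":[[0,0,0],[0,0,-15],[0,0,-25],[0,0,-25],[0,0,-20],[0,0,-15],[0,0,0],[0,0,0]],"grip":[40,40,40,40,40,40,40,40]}'
```

```text
time_s: 47.3
tcp_pos: [0.4865, 0.2438, 0.2205]
ee_rot: [[-0.996, 0.093, -0.001], [0.093, 0.996, 0.0], [0.001, 0.0, -1.0]]
wrist_force: [0.7, -0.8, -2.4]
gripper_width: 0.61
time_s: 48.13
tcp_pos: [0.563, 0.0162, 0.2198]
ee_rot: [[-0.995, 0.096, -0.001], [0.096, 0.995, -0.0], [0.001, -0.0, -1.0]]
wrist_force: [-0.1, 0.3, -2.2]
gripper_width: 0.61
time_s: 48.8
tcp_pos: [0.5625, 0.0188, 0.1199]
ee_rot: [[-0.996, 0.093, -0.002], [0.093, 0.996, -0.001], [0.002, -0.001, -1.0]]
wrist_force: [0.6, -0.3, -2.6]
gripper_width: 0.609
```

```bash
python3 -m jog '{"rot":[[0,0,0],[0,0,0],[0,0,0],[0,0,0],[0,0,0],[0,0,0]],"delta_pos":[[0,-0.3,-14],[0,0,-12],[0,0,-7],[0,0,-3],[0,0,-1],[0,0,0]],"grip":[40,40,40,40,40,40]}'
python3 -m jog '{"rot":[[0,0,0],[0,0,0],[0,0,0]],"delta_pos":[[0,0,-0.5],[0,0,0],[0,0,0]],"grip":[40,40,40]}'
```

```text
time_s: 49.3
tcp_pos: [0.5635, 0.018, 0.084]
ee_rot: [[-0.996, 0.094, 0.001], [0.094, 0.996, 0.0], [-0.001, 0.0, -1.0]]
wrist_force: [0.2, 0.9, -2.0]
gripper_width: 0.609
time_s: 49.55
tcp_pos: [0.5633, 0.0178, 0.0833]
ee_rot: [[-0.996, 0.094, 0.001], [0.094, 0.996, 0.0], [-0.001, 0.0, -1.0]]
wrist_force: [-0.0, 0.2, -2.7]
gripper_width: 0.611
```

```bash
python3 -m jog '{"rot":[[0,0,0],[0,0,0]],"delta_pos":[[0,0,-0.5],[0,0,0]],"grip":[40,40]}'
```

```text
time_s: 49.72
tcp_pos: [0.5631, 0.0177, 0.0824]
ee_rot: [[-0.996, 0.094, 0.0], [0.094, 0.996, 0.0], [-0.0, 0.0, -1.0]]
wrist_force: [-0.3, 0.4, -2.4]
gripper_width: 0.611
```

```bash
python3 -m jog '{"rot":[[0,0,0],[0,0,0]],"delta_pos":[[0,0,-0.5],[0,0,0]],"grip":[40,40]}';python3 -m jog '{"rot":[[0,0,0],[0,0,0]],"delta_pos":[[0,0,-0.5],[0,0,0]],"grip":[40,40]}'
```

```text
time_s: 49.88
tcp_pos: [0.5632, 0.0177, 0.0824]
ee_rot: [[-0.996, 0.094, 0.0], [0.094, 0.996, -0.0], [-0.0, -0.0, -1.0]]
wrist_force: [-1.2, 0.4, 2.6]
gripper_width: 0.607
time_s: 50.05
tcp_pos: [0.5632, 0.0177, 0.0824]
ee_rot: [[-0.996, 0.094, 0.001], [0.094, 0.996, -0.0], [-0.001, -0.0, -1.0]]
wrist_force: [-2.5, 0.8, 5.9]
gripper_width: 0.61
```

Release, retreat over the sheet, and inspect.

```bash
python3 -m jog '{"rot":[[0,0,0],[0,0,0],[0,0,0],[0,0,0],[0,0,0],[0,0,0],[0,0,0],[0,0,0],[0,0,0],[0,0,0]],"delta_pos":[[0,0,0.5],[0,0,0],[0,0,0],[0,0,0],[0,0,0],[0,0,10],[0,0,25],[0,0,30],[0,0,35],[0,0,38]],"grip":[40,100,100,100,100,100,100,100,100,100]}'
python3 -m jog '{"rot":[[0,0,0],[0,0,0],[0,0,0],[0,0,0],[0,0,0],[0,0,0],[0,0,0],[0,0,0],[0,0,0],[0,0,0]],"delta_pos":[[-5,18,0],[-8,32,0],[-8,34,0],[-8,34,0],[-8,34,0],[-8,34,0],[-8,34,0],[-8,34,0],[-6,25,0],[0,0,0]],"grip":[100,100,100,100,100,100,100,100,100,100]}'
python3 - <<'E'
from h import *
c=cap("top");f=c["frame"]
cv2.imwrite("pics/t7.png",cv2.resize(f[215:325,250:400,::-1],None,fx=5,fy=5,interpolation=cv2.INTER_CUBIC))
s=cap("scene");cv2.imwrite("pics/s7.png",cv2.resize(s["frame"][140:290,150:410,::-1],None,fx=3,fy=3,interpolation=cv2.INTER_CUBIC))
E
```

```text
time_s: 50.88
tcp_pos: [0.5623, 0.0175, 0.2211]
ee_rot: [[-0.996, 0.094, -0.002], [0.094, 0.996, -0.0], [0.002, -0.001, -1.0]]
wrist_force: [0.3, 0.1, -0.2]
gripper_width: 0.992
time_s: 51.72
tcp_pos: [0.4953, 0.3009, 0.2203]
ee_rot: [[-0.996, 0.089, 0.001], [0.089, 0.996, 0.002], [-0.001, 0.002, -1.0]]
wrist_force: [0.6, -0.5, -0.2]
gripper_width: 1.005
```

View pics/t7.png

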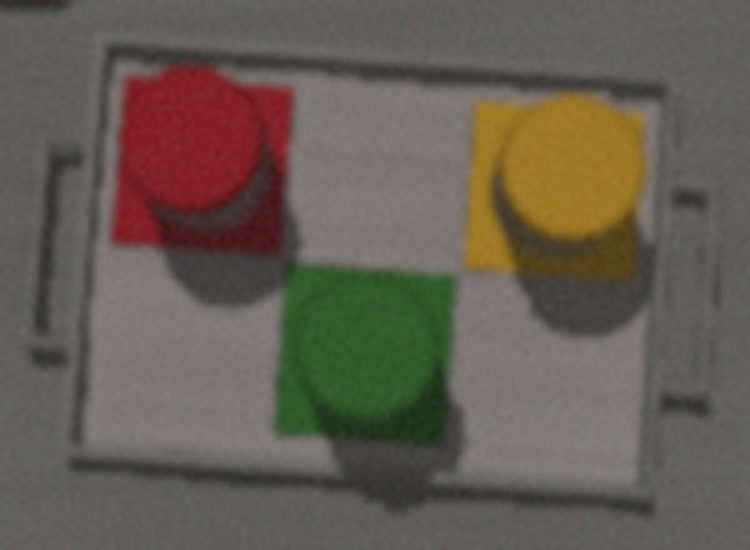

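View pics/s7.png

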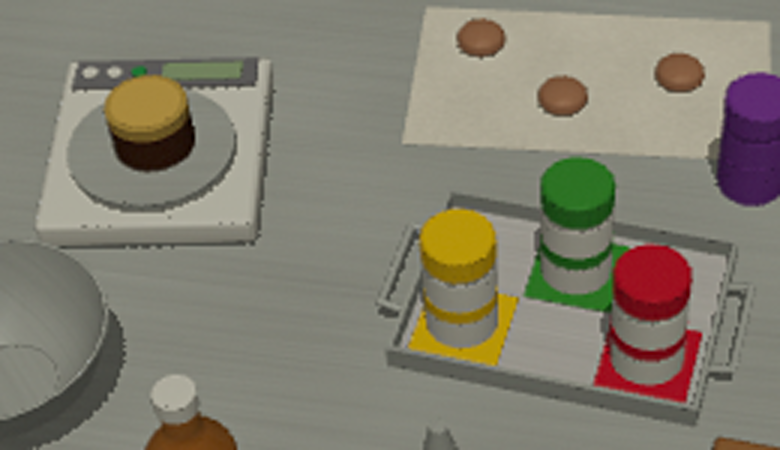

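Top crop: lids at red (191,138), yellow (572,167) and green (368,345), which puts each within about 1.5 mm of its mat centre. The scene shows every jar upright, the tin on the platter and the gripper clear.

```bash
python3 -c "
from station import finish_job; print(finish_job())"
```

```text
the job is handed in; nothing more can be done
None
```

The job is done and handed in at about 52 s of the 136 s allowed. I stood all three jars on the baking sheet, set the tin on the scale's platter, then returned the jars to the mats of their lid colours.

- **Tin:** in the top view its lid was at about (0.511, −0.324) against a platter centre of (0.512, −0.324). The scene view shows it upright on the platter.
- **Jars:** the lids came out within about 1.5 mm of their mat centres, and all three stand upright.
- **Contact:** every set-down was lowered in half-millimetre steps until contact. The wrist force readings I saw never passed about 11 N, and the gripper ended open and clear of everything.

**Discrepancies:**
- An automatic colour measurement of the tin on the scale gave y = −0.320 because its mask took in the dark side of the tin. I used the lid centre read from the crop instead.
- The same script failed to detect the green jar on the sheet. I did not repeat it and re-grasped the jars at their recorded release positions.

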